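# Put the battery away and hold the tool chest's lid at its index arm

## Robot

A 7-joint arm with a two-finger parallel gripper is mounted at the origin on the work surface. World frame = base frame: x ahead of the robot, y to its left, z up, the work surface at z = 0. Lengths are in m, angles in rad, forces in N, time in s.
With the tool pointing down it reaches from about 0.425 to 0.875 m from the base axis. Payload 4.7 kg.
Tool frame: the origin (TCP) lies on the mounting face of the last link; the fingertips stand 182 mm ahead of it and the grasp point (between the pads) lies 164 mm ahead of it; x points along the fingers, y is the direction in which the jaws open and shut, and the axes are right-handed (so a half turn about x gives the same grasp; the last joint's range is limited). The gripper opens to 87 mm and grips with 3 to 60 N. Pads are 19 mm wide; open, the fingers measure 117 mm over their backs; the gripper's body (75 mm by 190 mm) begins 51 mm behind the grasp point.
Start: joints at [1.193, 0.321, -0.07, 1.45, 0.023, 1.371, -0.057], TCP at [0.248, -0.601, 0.405] pointing down, gripper open.
Joint ranges: [-2.86, 2.86], [-0.3, 2.09], [-1.38, 1.24], [0.06, 2.45], [-1.56, 4.7], [0.09, 2.05], [-2.69, 2.69]. Speed limits (rad/s): [2.57, 2.57, 3.14, 3.14, 3.14, 3.14, 3.14].

## Interface

Orientations are given as a rotation vector (axis times angle).
In Python, from bench import monitor, get_image, ctrl gives the robot as it stands.
- The arm moves only by the shell command python3 -m creep 'ROWS' [FORCE]. ROWS is JSON, a list of rows, each a list of 7 numbers: the shift along the tool's x, y, z in mm, then the turn, a rotation vector about the tool's x, y, z in rad, then the finger opening in mm, from 0 to 87. A call has 1 to 5 rows; each row shifts and turns the commanded pose from where the row before left it, along the tool's axes as they then stand; what a row does not reach is not made up. A row lasts 1/10 s, in which the tool goes at most 50 mm and 8.59 degrees, less where a joint would pass 70% of its speed; a pose out of reach is approached as far as the arm can. A call is refused whole if a number of a shift passes 50 or a number of a turn 0.15, either way. A call with a gripper value outside its range is refused whole. The fingers move at their own pace and stop on an object; FORCE is the grip in N (left out, the last holds). Time passes only in rows, so rows that do not move let the fingers close. It gives the time, the measured TCP pose, the force and the opening at its end, in the units of the state.
- monitor.get_state(): the state, without advancing time (a new reading comes with each control period).
- get_image(name): name is "scene" or "top" or "wrist"; returns a dict with "img" (480x640x3 uint8, red, green, blue), "mtx" (3x3 intrinsics, pixels), "view" (4x4, takes a point from world to camera coordinates). Camera axes: x right, y up, looking along -z (the intrinsics and any distortion apply to the point x, -y, -z); pixel columns grow to the right and rows downward; lengths in m; the calibration is good to about 2 mm. The wrist camera is an equidistant fisheye: a pixel r from the principal point sees the ray r / f radians off the axis. A picture is of the moment at which its call begins. There is no depth.
- ctrl.close_job(): hands the job in, once; it reports no verdict.
The state is a dict: "time": time; "joint_positions": joint angles; "qd": joint speeds; "joint_torque": joint torques, N m; "position": TCP position; "tool_rot": TCP orientation; "ft_force": force on the tool from outside, world axes, zero at the start; "torque": the same for the moment, N m; "grip_width": opening from 0.0 (shut) to 1.0 (fully open).
Only numpy, scipy, OpenCV 4.12 (cv2) and the standard library are available. Lean on these libraries where they do the work, as an engineer would, in place of code of your own. Each camera call takes 0.05 s, during which the arm holds its last target.

## Task

We are refitting the lid stay of the bench-top tool chest. First lift the loose cordless-tool battery off the bench, set it down inside the open drawer without dropping it, and slide the drawer fully home; then raise the spring-closed lid by the round paddle on its front edge until it lies level with the steel index arm at the chest's side, and finish while still holding the lid steady there. Do not shift the index arm or disturb the spray can, the wrench and the jar.

Things in the scene. Friction and masses are not known exactly. Their poses are not given: they have to be found in the camera images.
- chest: Blue bench-top tool chest, fixed: 220 deep (x) by 360 wide (y) by 125 mm high without lid. Origin: centre of its underside, on the bench. x points from front to back (the drawer front faces -x, roughly to the robot), y to its left, z up. A tray lies under the lid, one wide drawer below it.
- drawer (a joint): How far the drawer is pulled out, in m: 0 fully home, 0.15 at the stop; starts 0.12 to 0.14. It slides out along the chest's -x and takes about 2 N to move.
- drawer_in (a point): Centre of the drawer's inner floor, moving with it; axes as the chest's. Inside 190 (x) by 314 (y) by 55 mm deep, 5 mm walls; floor 15 mm above the bench. Shut, this point is at chest x = -8 mm. The front panel is 352 mm wide, 9 to 79 mm above the bench, its outer face 110 mm in front (-x) of this point.
- drawer_pull (a point): Middle of the front face of the drawer's pull, an aluminium strip 300 mm wide, 14 mm high and standing 18 mm out from the front panel; this point is 67 mm above the bench and moves with the drawer (128 mm in front of drawer_in).
- lid: Black chest lid, a 222 x 362 x 10 mm plate, 0.45 kg, starts shut; spring and weight close it (4 N at the paddle to start, about 6.5 N raised) and it falls shut if let go. Origin: centre of its paddle grip, 130 mm above the bench when shut; shut, axes equal the chest's. x runs in the plate from front edge to hinge. It opens by a positive turn about its hinge axis (see paddle).
- lid_paddle (a point): The lid's grip (its centre is the lid's origin): a steel disc 30 mm across, 16 mm thick, standing on edge, flat faces to chest left and right, on a neck 35 mm ahead of the middle of the lid's front edge. Pinched from above on its flat faces, it turns between the fingers as the lid rises. The hinge axis, along y, lies at lid (255, 0, -5) mm, which is chest (108, 0, 125) mm.
- index: Index arm: steel strip 265 x 6 x 10 mm beside the lid's left (+y) edge, 10 mm off, pivoted on the lid's hinge axis. Origin: the pin near its free end, 258 mm from the axis; x along the strip to the hinge, y as the chest's. The lid is at the wanted angle when the x axes of lid and index are parallel (strip and plate level, side by side). Raised 0.40 to 0.75 rad, stiff by friction.
- battery: The battery pack of a cordless driver, loose on the bench: black body 90 (x) x 48 (y) x 32 mm high with a narrower grey rail shoe 62 x 30 x 12 mm on top (44 mm high in all). Origin: centre of its underside. Mass 0.3 to 0.55 kg.
- spray_can: Bystander: a grey spray can, 60 mm across, 160 mm tall, standing to the right of the chest. Origin: centre of its underside.
- wrench: Bystander: a steel wrench lying on the bench at the far right. Origin near its middle, underneath.
- bolt_jar: Bystander: a small jar with a white cap, 68 mm across, 80 mm tall, standing left of the chest. Origin: centre of its underside.
There are look-alikes about, which are no part of the job. There is more than one size of the battery; the one meant has the size given above.

How it is judged:
On the way, in this order (a step that is already met when the one before it is completed fails the run):
1. the battery lies in the open drawer, let go (x of battery in the frame of drawer_in between -0.095 and 0.095 m and y of battery in the frame of drawer_in between -0.157 and 0.157 m and z of battery in the frame of drawer_in between -0.01 and 0.032 m and contact force between the fingers and battery below 0.1 N and value of joint drawer above 0.05 m and linear speed of battery below 0.05 m/s), for 0.2 s.
2. the drawer is fully home with the battery in it (x of battery in the frame of drawer_in between -0.095 and 0.095 m and y of battery in the frame of drawer_in between -0.157 and 0.157 m and z of battery in the frame of drawer_in between -0.01 and 0.032 m and value of joint drawer below 0.008 m), for 0.2 s.
3. the lid is held level with the index arm (angle between the x axis of lid and the x axis of index, either way round below 0.06 rad and contact force between the fingers and lid above 1 N), for 0.5 s.
At the end, for the whole second after the job is handed in: The battery lies in the drawer, the drawer is home within 8 mm, and the gripper's fingers alone hold the lid still (under 0.1 rad/s, fingers touching it with over 1 N) within 0.06 rad of the index arm's angle (15 mm at the paddle) (all of step 2 and all of step 3 and contact force between the fingers and battery below 0.1 N and angular speed of lid below 0.1 rad/s and contact force between each of spray_can, wrench, bolt_jar, battery and lid below 0.1 N); the arm keeps its last pose, push and grip.
It fails at once if the battery falls freely more than 60 mm above the drawer floor's level (contact force between each of anything else, the fingers and battery below 0.001 N and z of battery in the frame of drawer_in above 0.06 m).
It fails at once if the index arm is shifted by more than 10 mm (distance of index from where it was at the start of the episode above 0.01 m).
It fails at once if the spray can is moved by more than 30 mm or tipped (distance of spray_can from where it was at the start of the episode above 0.03 m or angle between spray_can's own z axis and vertical above 0.5 rad).
It fails at once if the wrench is moved by more than 30 mm or tipped (distance of wrench from where it was at the start of the episode above 0.03 m or angle between wrench's own z axis and vertical above 0.5 rad).
It fails at once if the jar is moved by more than 30 mm or tipped (distance of bolt_jar from where it was at the start of the episode above 0.03 m or angle between bolt_jar's own z axis and vertical above 0.5 rad).
It also fails if it takes over 72 s, if anything falls off the work surface, if the arm or the gripper's body presses on something with over 40 N, if the wrist force passes 120 N, or if a joint passes its speed limit or range.

## Working session

There is one attempt and no reset: what is moved stays moved. The work goes in short steps, Python scripts to look and compute and a shell command to move; the robot and the scene stay as the last step left them, time stands still between calls to the robot, and variables do not carry over. Pictures are saved under pics/ and viewed, and the job is handed in when it is done.

```bash
ls; mkdir -p pics; python3 - <<'E'
from bench import monitor,get_image
import cv2
s=monitor.get_state();print(s)
for n in ["scene","top","wrist"]:
    d=get_image(n);cv2.imwrite(f"pics/{n}0.png",d["img"][:,:,::-1]);print(n,d["mtx"],d["view"],[k for k in d])
E
```

```text
pics
{'time': 0.0, 'joint_positions': array([ 1.19308433,  0.32185232, -0.07010238,  1.45165055,  0.02260272,
        1.37081227, -0.05689007]), 'qd': array([ 0.00016188, -0.00209451,  0.00016772, -0.00036611, -0.00079872,
        0.00080353, -0.00077677]), 'joint_torque': array([ 5.32804133e-04, -4.91294146e+01, -4.03608782e-01, -3.12535894e+01,
       -6.38024951e-02,  4.36877995e-02,  1.96994220e-04]), 'position': array([ 0.24811481, -0.60056798,  0.40365456]), 'tool_rot': array([ 2.00674414,  0.40031686, -2.00770431]), 'ft_force': array([-0.07005732,  0.14798762,  0.81644886]), 'torque': array([ 0.02929013, -0.01323404,  0.03527487]), 'grip_width': 1.0028451350334415}
scene [[459.60987794   0.         314.3738693 ]
 [  0.         459.60987794 234.60201347]
 [  0.           0.           1.        ]] [[-3.84241449e-01  9.23232636e-01 -8.92954573e-05  1.88383952e-01]
 [-7.55814700e-01 -3.14508003e-01  5.74307283e-01  3.37601803e-01]
 [ 5.30191142e-01  2.20740153e-01  8.18639809e-01 -1.58440888e+00]
 [ 0.00000000e+00  0.00000000e+00  0.00000000e+00  1.00000000e+00]] ['img', 'mtx', 'view']
top [[462.43739532   0.         312.72689202]
 [  0.         462.43739532 231.98677248]
 [  0.           0.           1.        ]] [[ 0.03059502 -0.99950397  0.00746747  0.01727549]
 [ 0.9985877   0.03088992  0.04322523 -0.50900348]
 [-0.04343446  0.00613444  0.99903745 -1.38467804]
 [ 0.          0.          0.          1.        ]] ['img', 'mtx', 'view']
wrist [[371.64829954   0.         309.83221179]
 [  0.         371.64829954 241.64421998]
 [  0.           0.           1.        ]] [[ 3.82973077e-01 -9.23759376e-01  4.86529985e-04 -6.48652532e-01]
 [ 8.82526396e-01  3.65722967e-01 -2.95624546e-01  3.57357695e-02]
 [ 2.72908011e-01  1.13645618e-01  9.55304083e-01 -3.88675894e-01]
 [ 0.00000000e+00  0.00000000e+00  0.00000000e+00  1.00000000e+00]] ['img', 'mtx', 'view']
```

View pics/scene0.png

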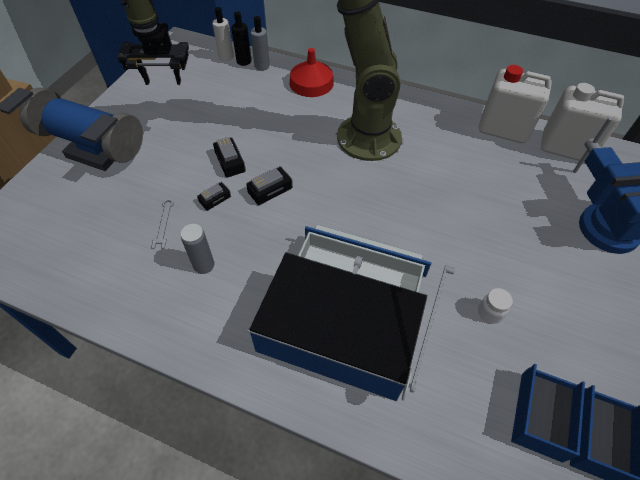

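View pics/top0.png

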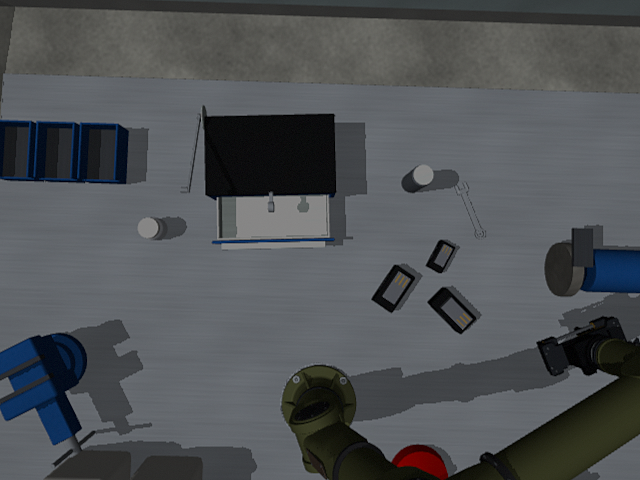

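View pics/wrist0.png

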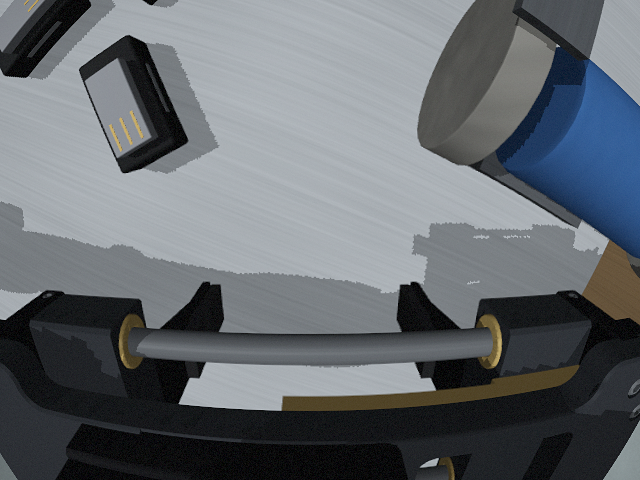

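The top view shows the chest at about (205–335, 113–245), with the drawer open toward the robot. Three battery packs are at about (395,288), (453,310) and (441,255), the can is at (420,178), the wrench at (470,210) and the jar at (150,228). Next I'll zoom in to measure the packs.

```bash
cat > h.py <<'E'
import numpy as np, cv2
from bench import monitor,get_image
from scipy.spatial.transform import Rotation as R
def cam(n):
    d=get_image(n); return d["img"],np.array(d["mtx"]),np.array(d["view"])
def proj(K,V,p):
    c=V[:3,:3]@np.asarray(p,float)+V[:3,3]; q=np.array([c[0],-c[1],-c[2]]); q=K@q; return q[:2]/q[2]
def back(K,V,uv,z):
    q=np.linalg.inv(K)@np.array([uv[0],uv[1],1.]); d=V[:3,:3].T@np.array([q[0],-q[1],-q[2]])
    o=-V[:3,:3].T@V[:3,3]; return o+d*(z-o[2])/d[2]
def tool():
    s=monitor.get_state(); M=R.from_rotvec(s["tool_rot"]); return s,np.array(s["position"]),M
E
python3 - <<'E'
from h import *
I,K,V=cam("top")
def crop(x0,y0,x1,y1,f,n):
    c=I[y0:y1,x0:x1][:,:,::-1]; c=cv2.resize(c,None,fx=f,fy=f,interpolation=cv2.INTER_CUBIC); c=np.clip(c.astype(float)*1.7,0,255).astype(np.uint8)
    for x in range((x0+9)//10*10,x1,10): cv2.putText(c,str(x),((x-x0)*f,8),0,.3,(0,0,255));cv2.line(c,((x-x0)*f,8),((x-x0)*f,14),(0,0,255))
    for y in range((y0+9)//10*10,y1,10): cv2.putText(c,str(y),(0,(y-y0)*f+4),0,.3,(0,0,255))
    cv2.imwrite(n,c)
crop(360,230,490,340,6,"pics/bat.png")
crop(180,95,350,260,4,"pics/chest.png")
E
```

```text
(no output)
```

View pics/bat.png

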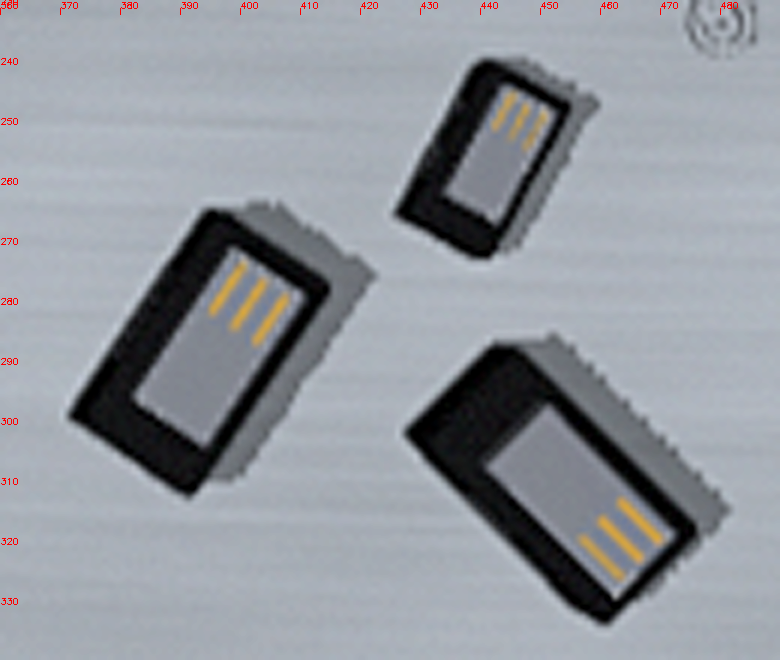

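View pics/chest.png

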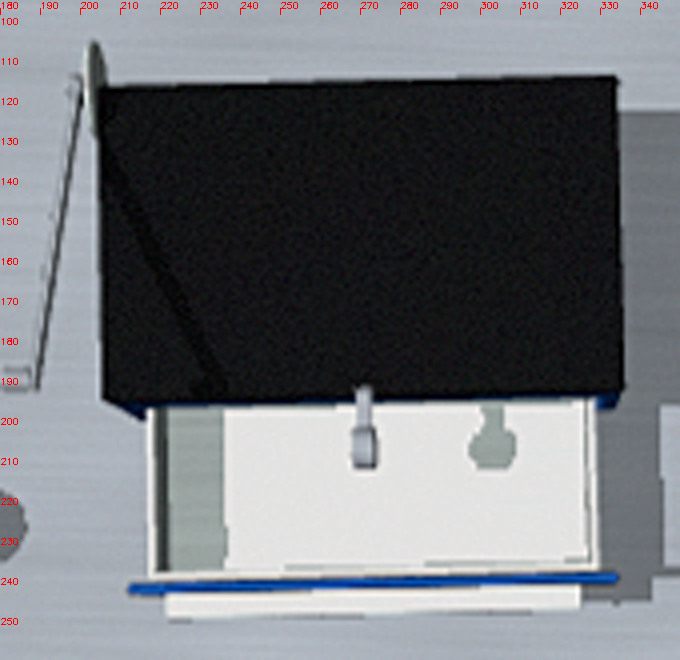

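```bash
python3 - <<'E'
from h import *
I,K,V=cam("top")
np.set_printoptions(precision=4,suppress=True)
o=-V[:3,:3].T@V[:3,3];print("cam",o)
for nm,c,b in [("L",[(232,248),(305,293),(205,447),(133,397)],[(205,210),(330,288),(190,497),(70,413)]),("R",[(550,404),(670,540),(615,600),(485,466)],[(512,343),(695,530),(606,624),(406,432)])]:
    for P,z in ((c,.044),(b,.032)):
        W=[back(K,V,(360+x/6-.5,230+y/6-.5),z) for x,y in P]
        print(nm,[round(np.linalg.norm(W[i]-W[(i+1)%4]),4) for i in range(4)],np.mean(W,0), W[0]-W[3],W[1]-W[2])
# lid corners crop scale4 offset 180,95
L=[back(K,V,(180+x/4-.5,95+y/4-.5),.135) for x,y in [(100,88),(617,76),(622,390),(103,398)]]
print(np.array(L),[np.linalg.norm(L[i]-L[(i+1)%4]) for i in range(4)])
print("paddle top", back(K,V,(180+364/4-.5,95+432/4-.5),.145))
F=[back(K,V,(180+x/4-.5,95+y/4-.5),.079) for x,y in [(128,589),(618,578)]];print("panel",F)
E
```

```text
cam [0.4476 0.0415 1.4052]
L [np.float64(0.0419), np.float64(0.0899), np.float64(0.0427), np.float64(0.0876)] [ 0.3522 -0.2161  0.044 ] [ 0.0741 -0.0468  0.    ] [ 0.0764 -0.0473  0.    ]
L [np.float64(0.0726), np.float64(0.1242), np.float64(0.0719), np.float64(0.1204)] [ 0.3483 -0.2085  0.032 ] [ 0.1018 -0.0643  0.    ] [ 0.1046 -0.0668  0.    ]
R [np.float64(0.0879), np.float64(0.0399), np.float64(0.0904), np.float64(0.0441)] [ 0.2815 -0.3944  0.044 ] [ 0.0311 -0.0313  0.    ] [ 0.0299 -0.0264  0.    ]
R [np.float64(0.128), np.float64(0.064), np.float64(0.1355), np.float64(0.0686)] [ 0.2897 -0.3856  0.032 ] [ 0.0453 -0.0516  0.    ] [ 0.0472 -0.0432  0.    ]
[[ 0.8141  0.3436  0.135 ]
 [ 0.8343 -0.0147  0.135 ]
 [ 0.6152 -0.0244  0.135 ]
 [ 0.5984  0.3328  0.135 ]] [np.float64(0.3588808150067003), np.float64(0.21936799506883403), np.float64(0.35758769599376894), np.float64(0.21603509402913587)]
paddle top [0.5795 0.1516 0.145 ]
panel [array([0.4683, 0.3222, 0.079 ]), array([ 0.487 , -0.0283,  0.079 ])]
```

```bash
cat > fit.py <<'E'
from h import *
from scipy.optimize import least_squares
I,K,V=cam("top")
np.set_printoptions(precision=4,suppress=True)
pc=[(506,83),(562,116),(497,225),(443,192)]
uv=np.array([(360+x/6-.42,230+y/6-.42) for x,y in pc])
W=np.array([back(K,V,u,.044) for u in uv]);print([np.linalg.norm(W[i]-W[(i+1)%4]) for i in range(4)],W.mean(0))
def box(p,L,w,z):
    c,s=np.cos(p[2]),np.sin(p[2])
    return [np.array([p[0]+c*a*L/2-s*b*w/2,p[1]+s*a*L/2+c*b*w/2,z]) for a,b in ((1,1),(1,-1),(-1,-1),(-1,1))]
f=lambda p:(np.array([proj(K,V,q) for q in box(p,.062,.030,.044)])-uv).ravel()
d=(W[0]+W[1]-W[2]-W[3])
r=least_squares(f,[*W.mean(0)[:2],np.arctan2(d[1],d[0])]);p=r.x;print("battery",p,np.abs(r.fun).max(),"radius",np.hypot(p[0],p[1]))
# chest pose fit from lid corners + panel + paddle
lc=np.array([(180+x/4-.4,95+y/4-.4) for x,y in [(100,88),(617,76),(622,390),(103,398),(364,432)]])
def chp(q,P):
    c,s=np.cos(q[2]),np.sin(q[2]);return np.array([q[0]+c*P[0]-s*P[1],q[1]+s*P[0]+c*P[1],P[2]])
# lid: origin at (-147,0,130); plate front edge at lid x=35 -> chest -112..110
pts=[(.110,.181,.135),(.110,-.181,.135),(-.112,-.181,.135),(-.112,.181,.135),(-.147,0,.145)]
g=lambda q:(np.array([proj(K,V,chp(q,P)) for P in pts])-lc).ravel()
r=least_squares(g,[.71,.16,0]);q=r.x;print("chest",q,r.fun)
pn=[back(K,V,(180+x/4-.4,95+y/4-.4),.079) for x,y in [(128,589),(618,578)]]
c,s=np.cos(q[2]),np.sin(q[2])
for a in pn:
    dx=a[:2]-q[:2];print("panel top in chest",c*dx[0]+s*dx[1],-s*dx[0]+c*dx[1])
for name in ("top","scene","wrist"):
    I,K,V=cam(name)
    if name=="wrist":continue
    J=cv2.resize(I[:,:,::-1].copy(),None,fx=2,fy=2)
    J=np.clip(J.astype(float)*1.6,0,255).astype(np.uint8)
    def pl(P,col):
        a=[tuple(int(round(t*2)) for t in proj(K,V,x)) for x in P]
        for i in range(len(a)):cv2.line(J,a[i],a[(i+1)%len(a)],col,1)
    for z in (0,.032): pl(box(p,.09,.048,z),(0,255,0))
    pl(box(p,.062,.03,.044),(0,0,255))
    pl([chp(q,P) for P in pts[:4]],(0,255,255))
    pl([chp(q,P) for P in [(.110,.180,0),(.110,-.180,0),(-.110,-.180,0),(-.110,.180,0)]],(255,255,0))
    pl([chp(q,(-.147+.015*np.sin(t),0.008,.130+.015*np.cos(t))) for t in np.linspace(0,6,12)],(0,0,255))
    for th,col in ((.4,(255,0,0)),(.55,(0,255,255)),(.75,(0,255,0))):
        pl([chp(q,(.108-l*np.cos(th),.194,.125+l*np.sin(th))) for l in (0,.258)],col)
    if name=="top": J=J[150:640,340:980]
    else: J=J[300:820,360:960]
    cv2.imwrite(f"pics/ov_{name}.png",J)
E
python3 fit.py
```

```text
[np.float64(0.03181775561178015), np.float64(0.06262051707322182), np.float64(0.03091600477352416), np.float64(0.062136263834435254)] [ 0.4502 -0.3534  0.044 ]
battery [ 0.4501 -0.3534 -0.511 ] 0.31508514183622083 radius 0.572267975670063
chest [0.7183 0.159  0.051 ] [-0.669  -1.8209  0.4505 -1.1589  1.004  -0.2352 -0.5897  0.3086 -0.1853
  2.8167]
panel top in chest -0.24158256148289195 0.17541206299351755
panel top in chest -0.24080051146201228 -0.17558132000661247
```

```bash
sleep 0
```

```text
(no output)
```

View pics/ov_top.png

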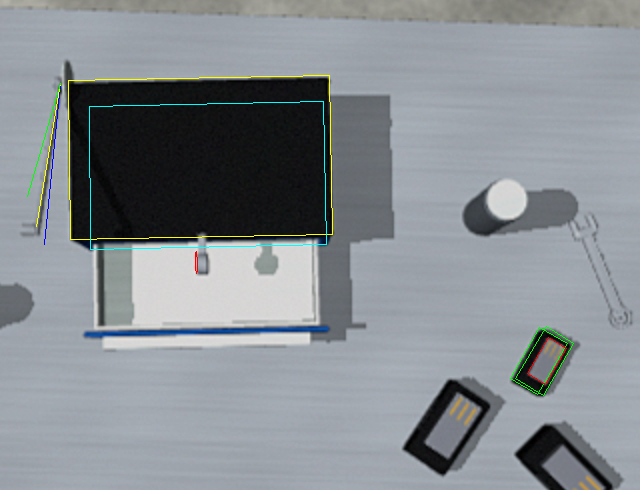

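View pics/ov_scene.png

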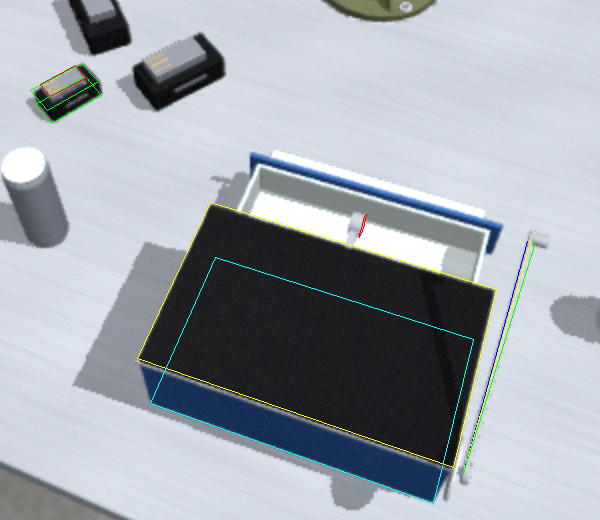

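```bash
python3 - <<'E'
from h import *
np.set_printoptions(precision=4,suppress=True)
q=[.7183,.159,.051]
def chp(P):
    c,s=np.cos(q[2]),np.sin(q[2]);return np.array([q[0]+c*P[0]-s*P[1],q[1]+s*P[0]+c*P[1],P[2]])
for name,(x0,y0,x1,y1) in {"top":(175,95,225,205),"scene":(400,255,470,400)}.items():
    I,K,V=cam(name);f=5 if name=="top" else 4
    C=np.clip(cv2.resize(I[y0:y1,x0:x1,::-1],None,fx=f,fy=f,interpolation=cv2.INTER_CUBIC).astype(float)*1.5,0,255).astype(np.uint8)
    D=C.copy()
    for th,col in zip((.4,.5,.6,.7),((0,0,255),(0,255,0),(255,0,0),(0,255,255))):
        a=[proj(K,V,chp((.108-l*np.cos(th),.194,.125+l*np.sin(th)))) for l in (0,.258,.265)]
        b=[(int((u[0]-x0+.5)*f),int((u[1]-y0+.5)*f)) for u in a]
        cv2.line(D,b[0],b[2],col,1);cv2.circle(D,b[1],3,col,1)
    cv2.imwrite(f"pics/idx_{name}.png",np.hstack([C,D]))
s,p,M=tool();print(p,M.as_matrix())
E
```

```text
[ 0.2482 -0.6008  0.4048] [[-0.      0.3819 -0.9242]
 [-0.0001 -0.9242 -0.3819]
 [-1.      0.0001  0.0001]]
```

View pics/idx_top.png

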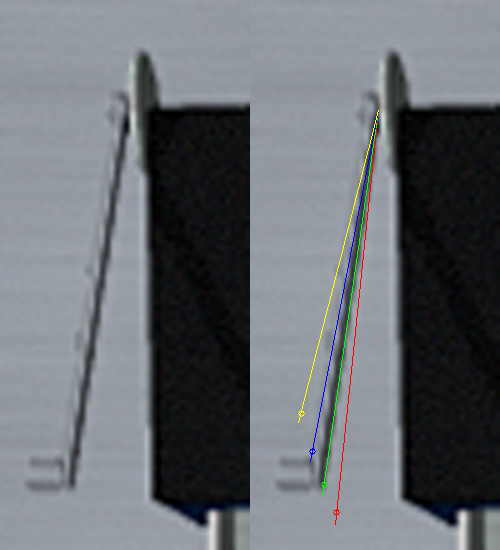

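View pics/idx_scene.png

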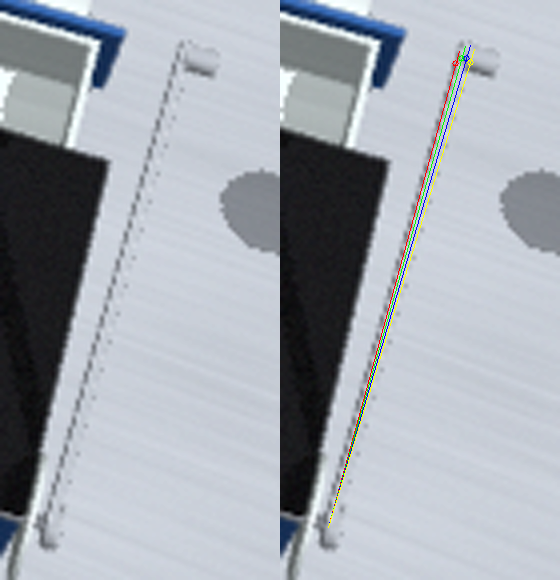

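The index arm lies at about 0.51 rad. The two large packs are about 1.4 times too big, so the target is the small pack at pixel (441,255), whose rail measures 62 x 30 mm. I'm moving over it now.

```bash
python3 -m creep '[[0,-20,-40,0,0,0,87],[0,-20,-40,0,0,0,87],[0,-20,-40,0,0,0,87],[0,-20,-40,0,0,0,87],[0,-20,-40,0,0,0,87]]' 30 && python3 -m creep '[[0,-20,-40,0.13,0,0,87],[0,0,0,0.13,0,0,87],[0,0,0,0.13,0,0,87],[0,0,0,0.13,0,0,87],[0,0,0,0.13,0,0,87]]'
cat >> h.py <<'E'
Q=[.7183,.159,.051]
def chp(P,q=Q):
    c,s=np.cos(q[2]),np.sin(q[2]);return np.array([q[0]+c*P[0]-s*P[1],q[1]+s*P[0]+c*P[1],P[2]])
def goto(g,yaw,lean=0,off=.164):
    """print deltas in tool axes to put grasp point at g, jaw y at yaw, tool pointing down leaned by lean about jaw"""
    s,p,M=tool(); m=M.as_matrix()
    y=np.array([np.cos(yaw),np.sin(yaw),0]); x=np.array([0,0,-1.]); z=np.cross(x,y)
    T=R.from_matrix(np.c_[x,y,z])*R.from_rotvec([0,lean,0])
    tcp=np.array(g)-T.apply([off,0,0])
    d=m.T@(tcp-p); r=(M.inv()*T).as_rotvec()
    d2=T.inv().apply(tcp-p)
    print("t",round(s["time"],2),"grasp now",np.round(M.apply([off,0,0])+p,4),"w",round(s["grip_width"]*87,1),"F",np.round(s["ft_force"],1))
    print("shift mm (axes now)",np.round(d*1000,1),"turn",np.round(r,4),"| shift if turned first",np.round(d2*1000,1))
E
python3 -c "
from h import *
goto((.4501,-.3534,.024),-2.082)"
```

```text
time: 1.05
position: [0.3958, -0.4304, 0.4051]
tool_rot: [2.007, 0.397, -2.006]
ft_force: [0.5, 0.3, 1.2]
grip_width: 0.997
time: 1.55
position: [0.4242, -0.3981, 0.4049]
tool_rot: [-2.081, 0.276, 2.081]
ft_force: [0.2, 0.1, 0.1]
grip_width: 0.996
t 1.55 grasp now [ 0.4243 -0.3981  0.2409] w 86.6 F [0.2 0.1 0.1]
shift mm (axes now) [216.9 -49.9 -13.3] turn [ 2.48e-01 -2.00e-04 -3.00e-04] | shift if turned first [216.9 -51.6  -0.7]
```

```bash
python3 -m creep '[[0,0,0,0.124,0,0,87],[0,0,0,0.124,0,0,87],[30,-26,0,0,0,0,87],[30,-26,0,0,0,0,87],[0,0,0,0,0,0,87]]' 
python3 - <<'E'
from h import *
goto((.4501,-.3534,.024),-2.082)
I,K,V=cam("wrist");cv2.imwrite("pics/w1.png",I[:,:,::-1])
E
```

```text
time: 2.05
position: [0.4504, -0.348, 0.3405]
tool_rot: [-1.933, 0.49, 1.946]
ft_force: [-0.5, 1.2, -0.7]
grip_width: 0.997
t 2.05 grasp now [ 0.4496 -0.3469  0.1766] w 86.8 F [-0.5  1.2 -0.7]
shift mm (axes now) [152.5   5.5  -3.5] turn [0.0113 0.0076 0.0037] | shift if turned first [152.5   4.9  -2.4]
```

View pics/w1.png

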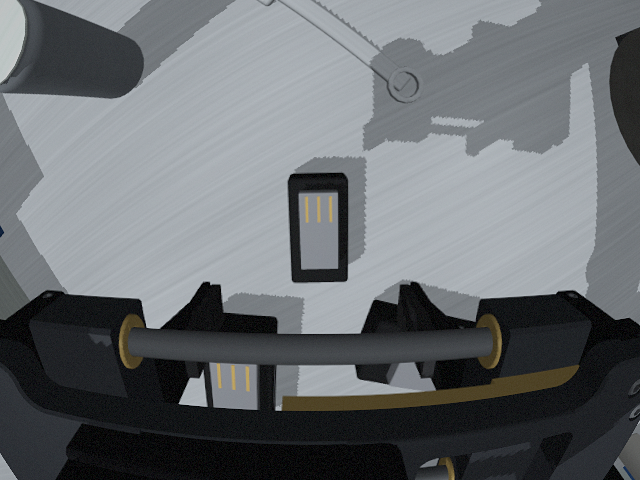

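The wrist view shows the small pack centred at about (319,227) between the fingers and aligned with them. I'm lowering onto it.

```bash
python3 -m creep '[[30,0,0,0,0,0,87],[30,0,0,0,0,0,87],[30,0,0,0,0,0,87],[0,0,0,0,0,0,87],[0,0,0,0,0,0,87]]' ; python3 - <<'E'
from h import *
goto((.4501,-.3534,.024),-2.082)
I,K,V=cam("wrist");cv2.imwrite("pics/w2.png",I[:,:,::-1])
for P in [(.4501,-.3534,.044)]:
    c=V[:3,:3]@np.array(P)+V[:3,3];v=np.array([c[0],-c[1],-c[2]]);a=np.arctan2(np.hypot(v[0],v[1]),v[2]);h=np.hypot(v[0],v[1]);print(K[0,2]+K[0,0]*a*v[0]/h,K[1,2]+K[1,1]*a*v[1]/h)
E
```

```text
time: 2.6
position: [0.4493, -0.3538, 0.2559]
tool_rot: [-1.938, 0.503, 1.937]
ft_force: [0.4, -0.7, 0.6]
grip_width: 0.999
t 2.6 grasp now [ 0.4494 -0.3539  0.0919] w 86.9 F [ 0.4 -0.7  0.6]
shift mm (axes now) [67.9 -0.7 -0.4] turn [ 0.0039 -0.0008 -0.0006] | shift if turned first [67.9 -0.7 -0.5]
309.4782220686368 278.916922954366
```

View pics/w2.png

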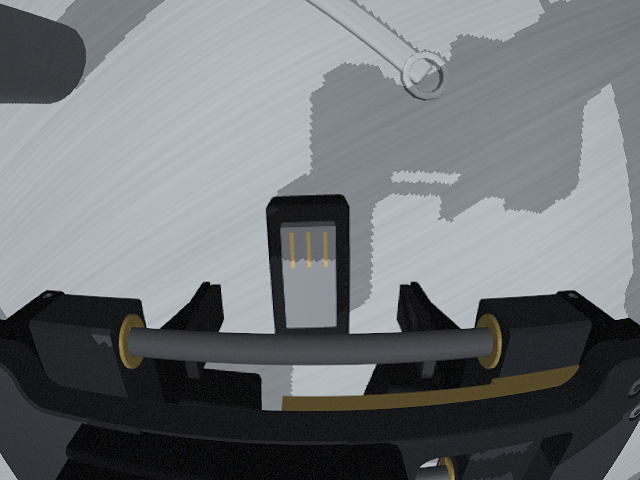

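The rail centre is at about (309,275), within 4 px of the prediction at (309,279). I'm descending and gripping.

```bash
python3 -m creep '[[30,0,0,0,0,0,87],[25,0,0,0,0,0,87],[13,0,0,0,0,0,87],[0,0,0,0,0,0,60],[0,0,0,0,0,0,40]]' 30; python3 -m creep '[[0,0,0,0,0,0,40],[0,0,0,0,0,0,40],[0,0,0,0,0,0,40]]' 30;  python3 -m creep '[[-5,0,0,0,0,0,40],[-20,0,0,0,0,0,40],[-30,0,0,0,0,0,40],[-30,0,0,0,0,0,40],[0,0,0,0,0,0,40]]' 30;python3 - <<'E'
from h import *
goto(chp((-.178,-.109,.20)),-1.5198)
I,K,V=cam("wrist");cv2.imwrite("pics/w3.png",I[:,:,::-1])
E
```

```text
time: 3.15
position: [0.4501, -0.3533, 0.1884]
tool_rot: [-1.94, 0.502, 1.936]
ft_force: [0.5, -0.2, 0.4]
grip_width: 0.895
time: 3.45
position: [0.4497, -0.353, 0.1877]
tool_rot: [-1.939, 0.502, 1.936]
ft_force: [1.0, 0.4, -0.2]
grip_width: 0.63
time: 3.95
position: [0.4506, -0.3535, 0.2757]
tool_rot: [-1.945, 0.504, 1.932]
ft_force: [1.7, -1.0, -4.5]
grip_width: 0.552
t 3.95 grasp now [ 0.4516 -0.3543  0.1117] w 48.0 F [ 1.7 -1.  -4.5]
shift mm (axes now) [ -89.6 -391.3  107.2] turn [-0.5572 -0.0068 -0.0032] | shift if turned first [ -88.3 -389.2 -115.4]
```

View pics/w3.png

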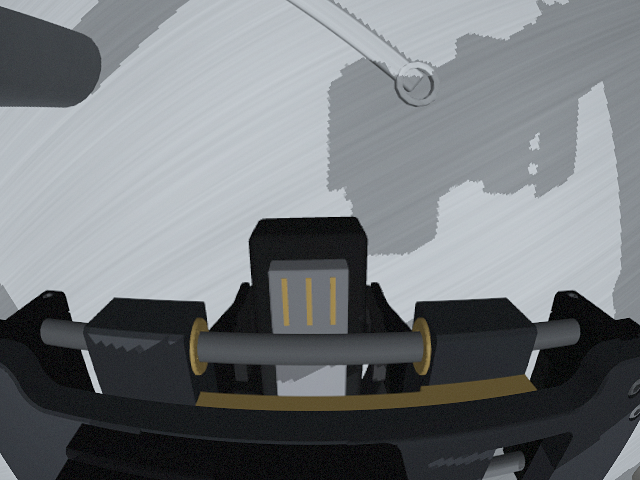

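The pack is held: opening 48 mm, about 4.5 N of weight. I'm raising it, turning and carrying it over the drawer.

```bash
python3 -m creep '[[-22,0,0,-0.139,0,0,40],[-22,0,0,-0.139,0,0,40],[-22,0,0,-0.139,0,0,40],[-22,0,0,-0.139,0,0,40],[0,0,0,0,0,0,40]]' 30;  python3 -m creep '[[0,-20,-7,0,0,0,40],[0,-40,-12,0,0,0,40],[0,-40,-12,0,0,0,40],[0,-40,-12,0,0,0,40],[0,-40,-12,0,0,0,40]]'; python3 -m creep '[[0,-40,-12,0,0,0,40],[0,-40,-12,0,0,0,40],[0,-40,-12,0,0,0,40],[0,-40,-12,0,0,0,40],[0,-30,-8,0,0,0,40]]';python3 -m creep '[[0,-20,-6,0,0,0,40],[0,0,0,0,0,0,40],[0,0,0,0,0,0,40]]';python3 - <<'E'
from h import *
goto(chp((-.178,-.109,.20)),-1.5198)
I,K,V=cam("wrist");cv2.imwrite("pics/w4.png",I[:,:,::-1])
I,K,V=cam("top");cv2.imwrite("pics/t4.png",cv2.resize(I[90:290,160:400,::-1],None,fx=3,fy=3))
E
```

```text
time: 4.5
position: [0.4498, -0.3529, 0.3606]
tool_rot: [2.197, 0.054, -2.193]
ft_force: [0.3, -0.4, -4.2]
grip_width: 0.55
time: 5.0
position: [0.4946, -0.1685, 0.3566]
tool_rot: [2.195, 0.052, -2.204]
ft_force: [1.4, -0.4, -5.3]
grip_width: 0.551
time: 5.5
position: [0.5412, 0.0255, 0.3568]
tool_rot: [2.193, 0.055, -2.202]
ft_force: [1.2, -0.2, -5.2]
grip_width: 0.547
time: 5.8
position: [0.5461, 0.0427, 0.3571]
tool_rot: [2.192, 0.053, -2.201]
ft_force: [0.3, 0.6, -5.0]
grip_width: 0.548
t 5.8 grasp now [0.5454 0.0426 0.1931] w 47.7 F [ 0.3  0.6 -5. ]
shift mm (axes now) [-6.9  1.6  0.1] turn [-0.0023  0.0042 -0.0001] | shift if turned first [-6.9  1.6  0.1]
```

View pics/w4.png

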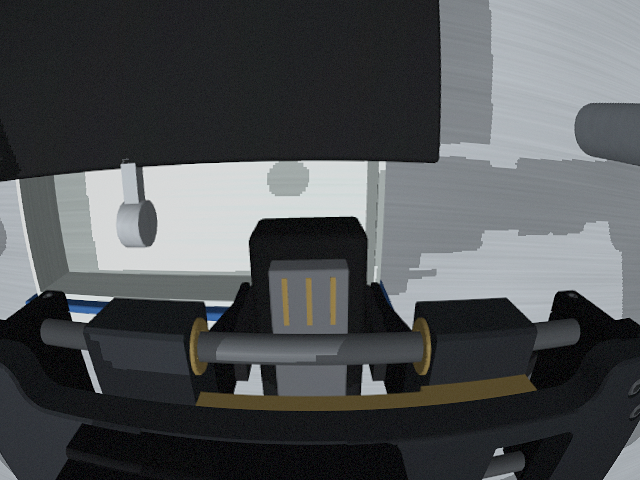

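View pics/t4.png

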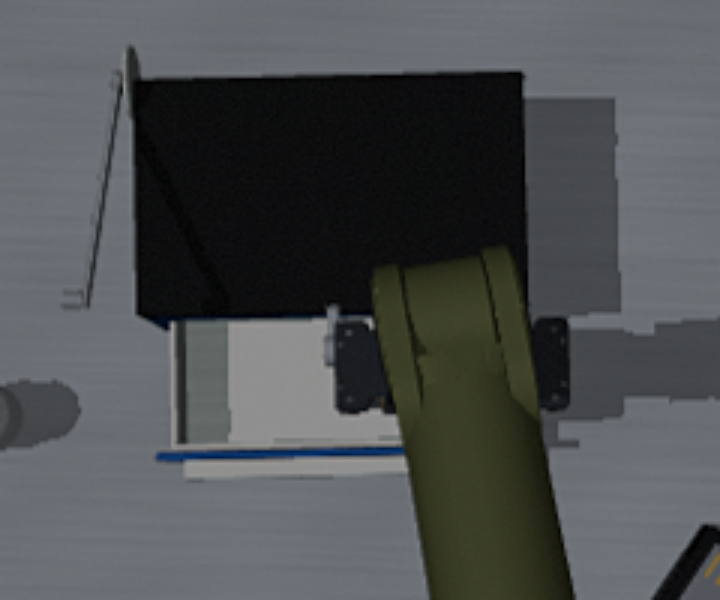

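```bash
cat >> h.py <<'E'
def fproj(K,V,P):
    c=V[:3,:3]@np.asarray(P,float)+V[:3,3];v=np.array([c[0],-c[1],-c[2]]);h=np.hypot(v[0],v[1]);a=np.arctan2(h,v[2]);return np.array([K[0,2]+K[0,0]*a*v[0]/h,K[1,2]+K[1,1]*a*v[1]/h])
E
python3 - <<'E'
from h import *
np.set_printoptions(precision=4,suppress=True)
I,K,V=cam("top")
print("body left end", [back(K,V,(160+335/3,90+365/3),z) for z in (.24,.3)])
I,K,V=cam("wrist"); J=I[:,:,::-1].copy()
def pl(P,col):
    a=[tuple(int(round(t)) for t in fproj(K,V,chp(x))) for x in P]
    for i in range(len(a)-1):cv2.line(J,a[i],a[i+1],col,1)
for y in (.008,-.008): pl([(-.147+.015*np.sin(t),y,.130+.015*np.cos(t)) for t in np.linspace(0,6.3,16)],(0,0,255))
pl([(-.112,.181,.135),(-.112,-.181,.135),(.11,-.181,.135)],(0,255,255))
d=.127;cx=-.008-d
for z in (.07,.015): pl([(cx+.095,-.157,z),(cx-.095,-.157,z),(cx-.095,.157,z),(cx+.095,.157,z)],(0,255,0))
cv2.imwrite("pics/w5.png",J)
E
```

```text
body left end [array([0.5464, 0.1395, 0.24  ]), array([0.5413, 0.1345, 0.3   ])]
```

View pics/w5.png

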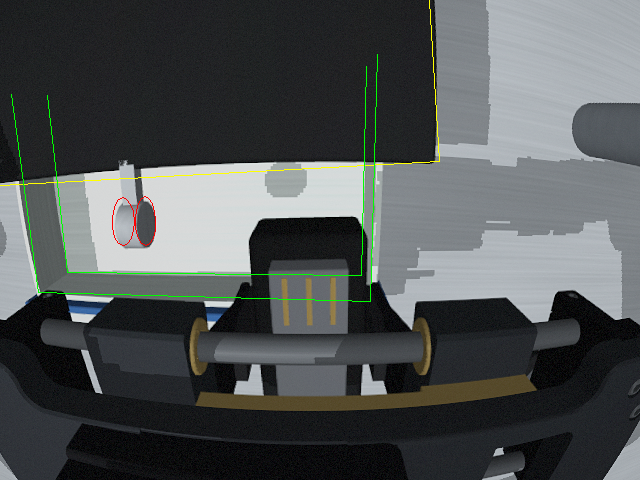

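The wireframe (paddle, lid edge, drawer) matches the image to within 2–3 px, so I'm descending into the right half of the drawer.

```bash
python3 -m creep '[[10,3,0,0,0,0,40],[30,0,0,0,0,0,40],[35,0,0,0,0,0,40],[30,0,0,0,0,0,40],[0,0,0,0,0,0,40]]'; python3 -m creep '[[20,0,0,0,0,0,40],[10,0,0,0,0,0,40],[5,0,0,0,0,0,40],[0,0,0,0,0,0,40]]';python3 - <<'E'
from h import *
goto(chp((-.178,-.1105,.043)),-1.5198)
I,K,V=cam("wrist");cv2.imwrite("pics/w6.png",I[:,:,::-1])
E
```

```text
time: 6.5
position: [0.5445, 0.0382, 0.2498]
tool_rot: [2.187, 0.053, -2.207]
ft_force: [-2.6, -0.6, -4.9]
grip_width: 0.548
time: 6.9
position: [0.547, 0.0394, 0.2198]
tool_rot: [2.196, 0.054, -2.197]
ft_force: [0.5, -0.6, -5.5]
grip_width: 0.548
t 6.9 grasp now [0.5469 0.0393 0.0558] w 47.7 F [ 0.5 -0.6 -5.5]
shift mm (axes now) [12.8 -0.2  0.8] turn [-0.0015  0.0004 -0.0001] | shift if turned first [12.8 -0.2  0.8]
```

View pics/w6.png

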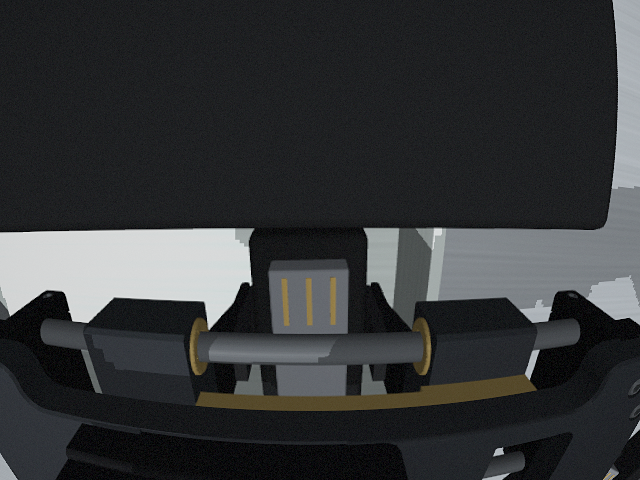

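```bash
python3 -m creep '[[8,0,0,0,0,0,40],[2,0,0,0,0,0,40],[0,0,0,0,0,0,40]]'; python3 -m creep '[[2,0,0,0,0,0,40],[0,0,0,0,0,0,40]]'; python3 -m creep '[[2,0,0,0,0,0,40],[0,0,0,0,0,0,40]]'
```

```text
time: 7.25
position: [0.5468, 0.0396, 0.2094]
tool_rot: [2.195, 0.055, -2.197]
ft_force: [-0.1, 0.6, -5.0]
grip_width: 0.553
time: 7.45
position: [0.5469, 0.0396, 0.2076]
tool_rot: [2.196, 0.055, -2.196]
ft_force: [0.2, -0.0, -4.9]
grip_width: 0.55
time: 7.65
position: [0.5471, 0.0396, 0.2057]
tool_rot: [2.196, 0.055, -2.196]
ft_force: [1.1, 0.7, -4.9]
grip_width: 0.55
```

```bash
for i in 1 2 3; do python3 -m creep '[[1,0,0,0,0,0,40],[0,0,0,0,0,0,40]]' | grep -E "pos|for"; done
```

```text
position: [0.5473, 0.0397, 0.2055]
ft_force: [-1.6, -0.3, 0.9]
position: [0.548, 0.0398, 0.2054]
ft_force: [-2.5, -0.1, 5.7]
position: [0.5487, 0.0398, 0.2054]
ft_force: [-0.3, 0.1, 11.3]
```

The pack is on the drawer floor. I'm releasing it and retracting.

```bash
python3 -m creep '[[-2,0,0,0,0,0,50],[0,0,0,0,0,0,53],[0,0,0,0,0,0,55],[0,0,0,0,0,0,55],[0,0,0,0,0,0,55]]'; python3 -m creep '[[-10,0,0,0,0,0,55],[-20,0,0,0,0,0,55],[-30,0,0,0,0,0,55],[-40,0,0,0,0,0,55],[0,0,0,0,0,0,55]]';python3 - <<'E'
from h import *
goto(chp((-.178,-.1105,.043)),-1.5198)
I,K,V=cam("wrist");cv2.imwrite("pics/w7.png",I[:,:,::-1])
E
```

```text
time: 8.75
position: [0.5469, 0.0396, 0.2045]
tool_rot: [2.196, 0.055, -2.197]
ft_force: [-0.4, 1.0, 0.4]
grip_width: 0.63
time: 9.25
position: [0.5491, 0.0404, 0.3111]
tool_rot: [2.208, 0.055, -2.184]
ft_force: [-0.6, 0.2, 0.3]
grip_width: 0.631
t 9.25 grasp now [0.5509 0.0404 0.1471] w 54.9 F [-0.6  0.2  0.3]
shift mm (axes now) [104.    0.6   4.1] turn [-0.0009 -0.0108 -0.0007] | shift if turned first [104.1   0.7   3. ]
```

View pics/w7.png

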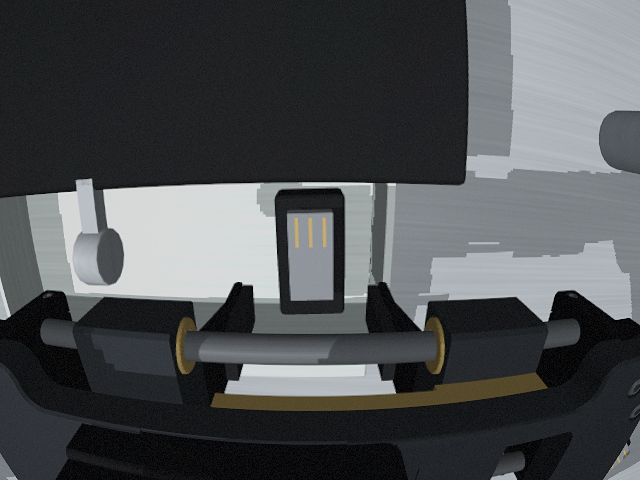

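The battery lies flat in the drawer, seen at (310,250). Next I'll close the fingers, move in front of the pull and push.

```bash
python3 -m creep '[[0,0,25,0,0,0,30],[0,0,40,0,0,0,10],[0,0,35,0,0,0,0],[0,0,0,0,0,0,0],[0,0,0,0,0,0,0]]'; python3 - <<'E'
from h import *
goto(chp((-.287,-.1105,.066)),-1.5198,0,.182)
I,K,V=cam("wrist");J=I[:,:,::-1].copy()
cv2.imwrite("pics/w8.png",J)
E
```

```text
time: 9.8
position: [0.4466, 0.0344, 0.3045]
tool_rot: [2.196, 0.053, -2.196]
ft_force: [0.7, 0.5, 0.5]
grip_width: 0.261
t 9.8 grasp now [0.4466 0.0342 0.1225] w 22.7 F [0.7 0.5 0.5]
shift mm (axes now) [56.5 -0.1  9.3] turn [-0.0015 -0.0002 -0.0011] | shift if turned first [56.5 -0.1  9.3]
```

View pics/w8.png

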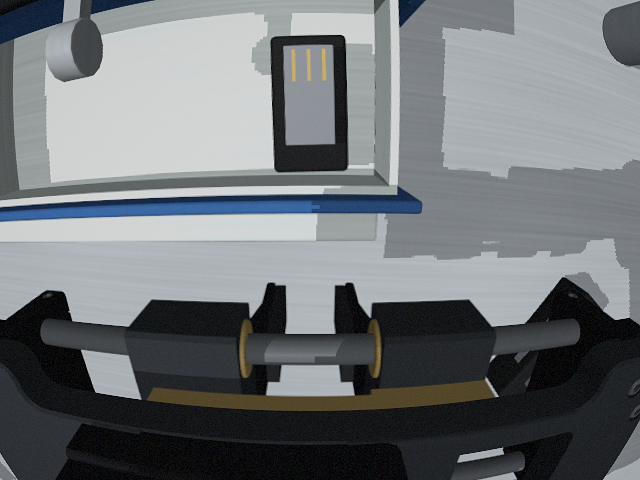

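```bash
python3 -m creep '[[0,0,11,0,0,0,0],[25,0,0,0,0,0,0],[25,0,0,0,0,0,0],[7,0,0,0,0,0,0],[0,0,0,0,0,0,0]]' 20; python3 - <<'E'
from h import *
goto(chp((-.1455,-.1105,.066)),-1.5198,0.2,.182)
E
```

```text
time: 10.35
position: [0.4357, 0.0342, 0.2468]
tool_rot: [2.193, 0.056, -2.2]
ft_force: [0.6, -0.4, -0.1]
grip_width: 0.003
t 10.35 grasp now [0.4352 0.0343 0.0648] w 0.2 F [ 0.6 -0.4 -0.1]
shift mm (axes now) [ 2.200e+00  1.000e-01 -1.069e+02] turn [-0.0009  0.2029  0.0008] | shift if turned first [  23.7    0.2 -104.3]
```

```bash
python3 -m creep '[[0,0,-8,0,0.04,0,0],[0,0,-10,0,0.04,0,0],[1,0,-10,0,0.04,0,0],[1,0,-10,0,0.04,0,0],[1,0,-10,0,0.04,0,0]]' 20; python3 - <<'E'
from h import *
goto(chp((-.1455,-.1105,.066)),-1.5198,0.2,.182)
E
```

```text
time: 10.85
position: [0.4839, 0.0365, 0.2489]
tool_rot: [2.406, 0.06, -1.97]
ft_force: [-3.0, -1.3, -2.8]
grip_width: 0.006
t 10.85 grasp now [0.5197 0.0382 0.0705] w 0.5 F [-3.  -1.3 -2.8]
shift mm (axes now) [ 16.    0.  -56.6] turn [-0.0011  0.0014 -0.0005] | shift if turned first [ 16.1   0.1 -56.6]
```

```bash
python3 -m creep '[[5,0,-12,0,0,0,0],[4,0,-12,0,0,0,0],[3,0,-12,0,0,0,0],[2,0,-10,0,0,0,0],[0,0,0,0,0,0,0]]' 20; python3 - <<'E'
from h import *
goto(chp((-.1455,-.1105,.066)),-1.5198,0.2,.182)
I,K,V=cam("top");cv2.imwrite("pics/t9.png",cv2.resize(I[90:290,160:400,::-1],None,fx=3,fy=3))
I,K,V=cam("wrist");cv2.imwrite("pics/w9.png",I[:,:,::-1])
E
```

```text
time: 11.35
position: [0.5336, 0.0389, 0.2449]
tool_rot: [2.41, 0.061, -1.966]
ft_force: [-0.3, -0.8, -0.1]
grip_width: 0.005
t 11.35 grasp now [0.5701 0.0409 0.0666] w 0.4 F [-0.3 -0.8 -0.1]
shift mm (axes now) [ 2.3  0.  -8.6] turn [-0.0014 -0.0023  0.0005] | shift if turned first [ 2.3  0.  -8.6]
```

View pics/t9.png

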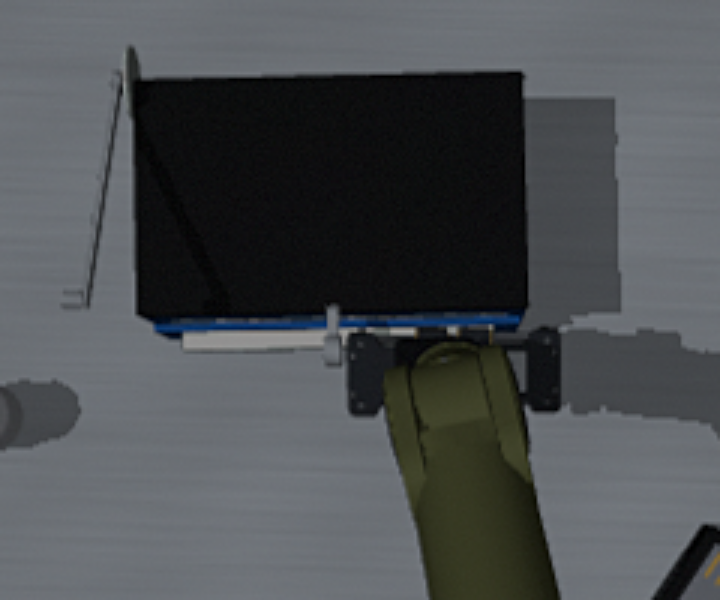

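View pics/w9.png

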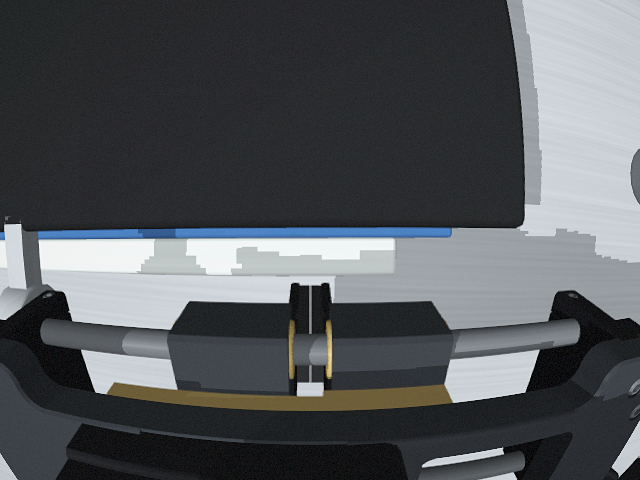

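```bash
python3 -m creep '[[1,0,-5,0,0,0,0],[1,0,-4,0,0,0,0],[0,0,0,0,0,0,0]]' |grep -E "pos|for"; for i in 1 2 3; do python3 -m creep '[[0.4,0,-2,0,0,0,0],[0,0,0,0,0,0,0]]' | grep -E "pos|for"; done
```

```text
position: [0.5403, 0.0393, 0.2436]
ft_force: [-5.8, 0.2, 4.6]
position: [0.5412, 0.0394, 0.2433]
ft_force: [-11.3, 0.2, 8.9]
position: [0.5421, 0.0396, 0.243]
ft_force: [-16.1, -1.2, 14.0]
position: [0.5429, 0.0397, 0.2428]
ft_force: [-24.2, -1.9, 18.9]
```

```bash
python3 -m creep '[[-1,0,6,0,0,0,0],[-4,0,20,0,0,0,0],[-4,0,25,0,0,0,0],[-4,0,25,0,0,0,0],[0,0,0,0,0,0,0]]'; python3 - <<'E'
from h import *
I,K,V=cam("wrist");J=I[:,:,::-1].copy()
def pl(P,col):
    a=[tuple(int(round(t)) for t in fproj(K,V,chp(x))) for x in P]
    for i in range(len(a)-1):cv2.line(J,a[i],a[i+1],col,1)
pl([(-.112,.181,.135),(-.112,-.181,.135),(.11,-.181,.135)],(0,255,255))
pl([(-.136,.1,.074),(-.136,-.15,.074)],(0,255,0))
pl([(-.144,.1,.074),(-.144,-.15,.074)],(0,0,255))
cv2.imwrite("pics/w10.png",J)
I,K,V=cam("top");
for d in (0,.008): print([proj(K,V,chp((-.136-d,y,.074))) for y in (.14,-.14)])
cv2.imwrite("pics/t10.png",cv2.resize(I[90:290,160:400,::-1],None,fx=3,fy=3))
E
```

```text
time: 12.85
position: [0.4678, 0.0355, 0.2409]
tool_rot: [2.404, 0.058, -1.97]
ft_force: [-1.0, -0.2, 0.5]
grip_width: 0.006
[array([223.87252728, 205.03718449]), array([320.90239601, 203.1408946 ])]
[array([223.90615626, 207.80113278]), array([320.960989  , 205.89952214])]
```

View pics/w10.png

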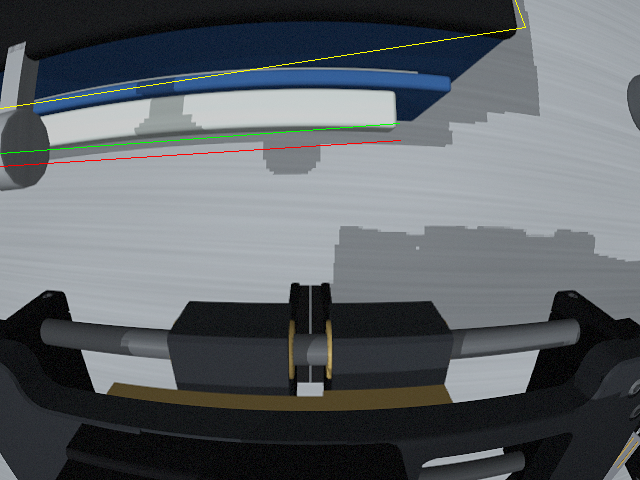

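View pics/t10.png

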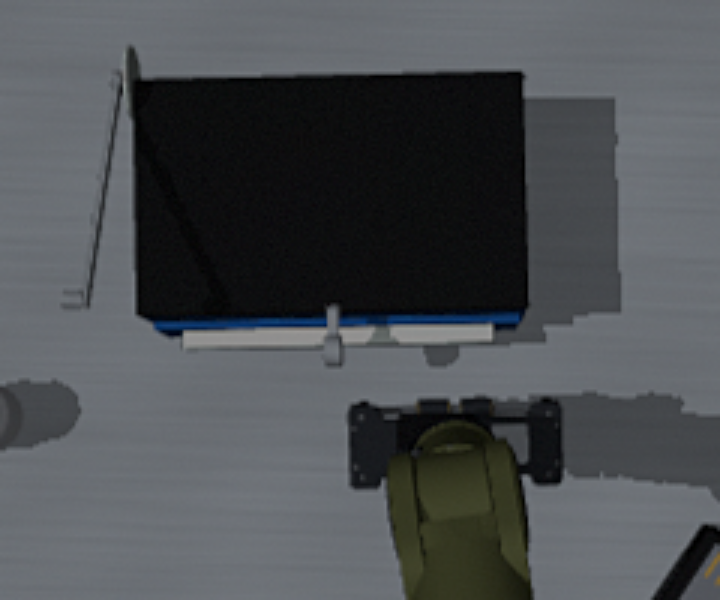

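The drawer hit a hard stop at 24 N, and the pull's front edge lies on the predicted closed line, near (395,125) in the wrist view. Next is the paddle: raise, straighten and move above it.

```bash
python3 -m creep '[[-30,0,0,0,-0.05,0,40],[-40,0,0,0,-0.05,0,40],[-40,0,0,0,-0.05,0,40],[-20,0,0,0,-0.05,0,40],[0,0,0,0,0,0,40]]' 40; python3 - <<'E'
from h import *
goto(chp((-.147,0,.20)),-1.5198)
E
```

```text
time: 13.45
position: [0.4559, 0.0352, 0.3741]
tool_rot: [2.204, 0.055, -2.188]
ft_force: [0.6, -0.1, 0.3]
grip_width: 0.369
t 13.45 grasp now [0.4571 0.0352 0.2101] w 32.1 F [ 0.6 -0.1  0.3]
shift mm (axes now) [  11.  -110.4 -121.2] turn [-0.0012 -0.0071 -0.0004] | shift if turned first [  10.1 -110.3 -121.4]
```

```bash
python3 -m creep '[[0,-27,-30,0,0,0,40],[0,-28,-30,0,0,0,40],[0,-28,-30,0,0,0,40],[5,-27,-31,0,0,0,40],[0,0,0,0,0,0,40]]' 40;python3 -m creep '[[0,0,0,0,0,0,40],[0,0,0,0,0,0,40]]';  python3 - <<'E'
from h import *
goto(chp((-.147,0,.133)),-1.5198)
I,K,V=cam("wrist");J=I[:,:,::-1].copy()
def pl(P,col):
    a=[tuple(int(round(t)) for t in fproj(K,V,chp(x))) for x in P]
    for i in range(len(a)-1):cv2.line(J,a[i],a[i+1],col,1)
for y in (.008,-.008): pl([(-.147+.015*np.sin(t),y,.130+.015*np.cos(t)) for t in np.linspace(0,6.3,16)],(0,0,255))
pl([(-.112,.181,.135),(-.112,-.181,.135),(.11,-.181,.135)],(0,255,255))
cv2.imwrite("pics/w11.png",J)
E
```

```text
time: 13.95
position: [0.571, 0.1547, 0.3619]
tool_rot: [2.194, 0.067, -2.2]
ft_force: [-0.5, -1.0, -0.4]
grip_width: 0.458
time: 14.15
position: [0.5686, 0.15, 0.3646]
tool_rot: [2.195, 0.053, -2.197]
ft_force: [0.2, 0.4, 0.0]
grip_width: 0.46
t 14.15 grasp now [0.5685 0.1499 0.2006] w 40.1 F [0.2 0.4 0. ]
shift mm (axes now) [67.6 -1.4 -3. ] turn [-0.0019  0.0009 -0.0007] | shift if turned first [67.6 -1.3 -2.9]
```

View pics/w11.png

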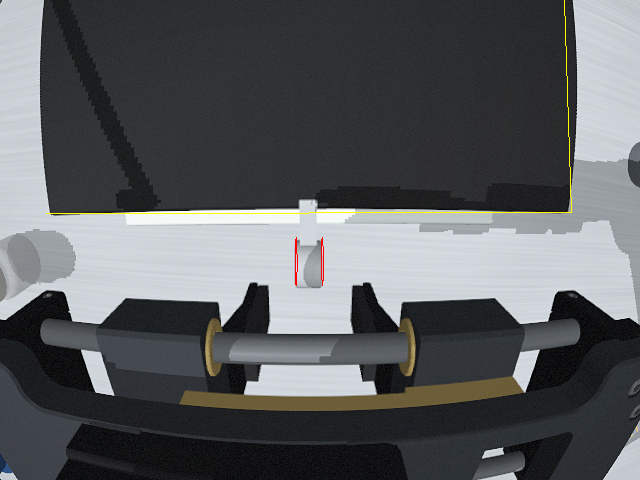

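The paddle is at (310,264), centred between the jaws and about 3 px ahead of the prediction. I'm lowering and pinching.

```bash
python3 -m creep '[[25,0,-1,0,0,0,40],[25,0,-1,0,0,0,40],[15,0,0,0,0,0,40],[2,0,0,0,0,0,40],[0,0,0,0,0,0,40]]' 40;python3 -m creep '[[0,0,0,0,0,0,20],[0,0,0,0,0,0,5],[0,0,0,0,0,0,5],[0,0,0,0,0,0,5],[0,0,0,0,0,0,5]]' 40;  python3 - <<'E'
from h import *
goto(chp((-.147,0,.133)),-1.5198)
I,K,V=cam("wrist");J=I[:,:,::-1].copy()
cv2.imwrite("pics/w12.png",J)
E
```

```text
time: 14.7
position: [0.5707, 0.1506, 0.2989]
tool_rot: [2.197, 0.054, -2.196]
ft_force: [0.4, 0.2, -0.4]
grip_width: 0.462
time: 15.2
position: [0.5709, 0.1511, 0.2987]
tool_rot: [2.197, 0.055, -2.195]
ft_force: [0.5, 0.6, 0.8]
grip_width: 0.183
t 15.2 grasp now [0.571  0.1511 0.1347] w 15.9 F [0.5 0.6 0.8]
shift mm (axes now) [ 1.7 -0.4 -0.6] turn [-0.0009 -0.0008  0.0001] | shift if turned first [ 1.7 -0.4 -0.6]
```

View pics/w12.png

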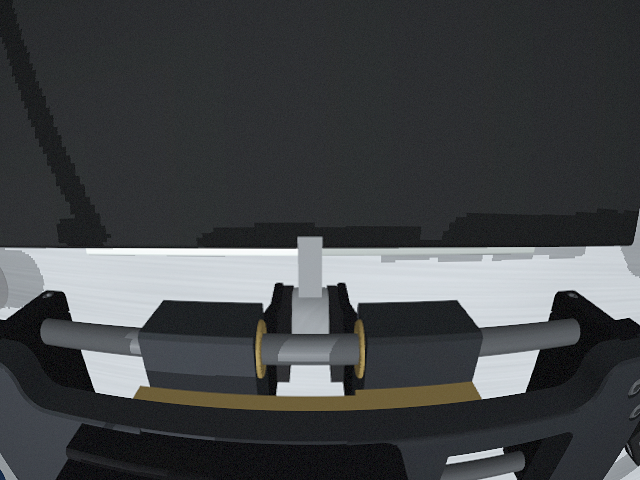

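```bash
python3 -m creep '[[-12.7,0,-0.6,0,0,0,5],[-12.7,0,-1.2,0,0,0,5],[-12.6,0,-1.9,0,0,0,5],[-12.5,0,-2.5,0,0,0,5],[0,0,0,0,0,0,5]]';python3 -m creep '[[-12.4,0,-3.1,0,0,0,5],[-12.2,0,-3.7,0,0,0,5],[-12,0,-4.3,0,0,0,5],[-11.8,0,-4.9,0,0,0,5],[0,0,0,0,0,0,5]]'; python3 - <<'E'
from h import *
goto(chp((-.147,0,.133)),-1.5198)
I,K,V=cam("wrist");cv2.imwrite("pics/w13.png",I[:,:,::-1])
I,K,V=cam("scene");cv2.imwrite("pics/s13.png",cv2.resize(I[150:410,200:500,::-1],None,fx=2.5,fy=2.3))
I,K,V=cam("top");cv2.imwrite("pics/t13.png",cv2.resize(I[90:250,160:380,::-1],None,fx=3,fy=3))
E
```

```text
time: 15.75
position: [0.577, 0.1515, 0.3503]
tool_rot: [2.196, 0.055, -2.196]
ft_force: [-0.2, 0.9, -5.3]
grip_width: 0.181
time: 16.25
position: [0.5933, 0.1523, 0.3991]
tool_rot: [2.197, 0.055, -2.196]
ft_force: [-1.3, 1.7, -5.2]
grip_width: 0.184
t 16.25 grasp now [0.5933 0.1523 0.2351] w 16.0 F [-1.3  1.7 -5.2]
shift mm (axes now) [102.1  -0.3  21.8] turn [-0.0012 -0.0003  0.0001] | shift if turned first [102.1  -0.3  21.8]
```

View pics/w13.png

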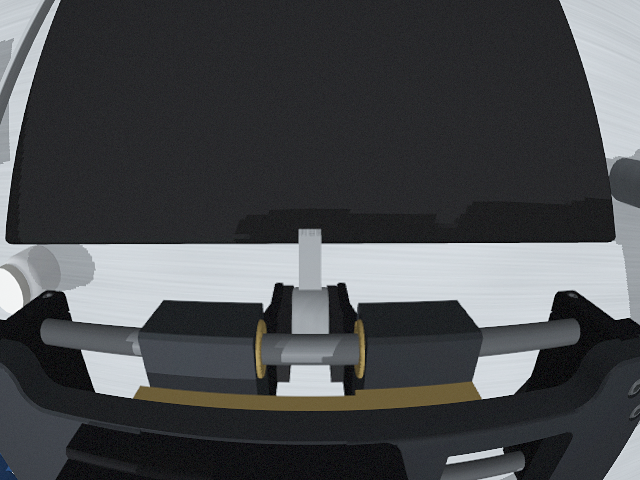

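View pics/s13.png

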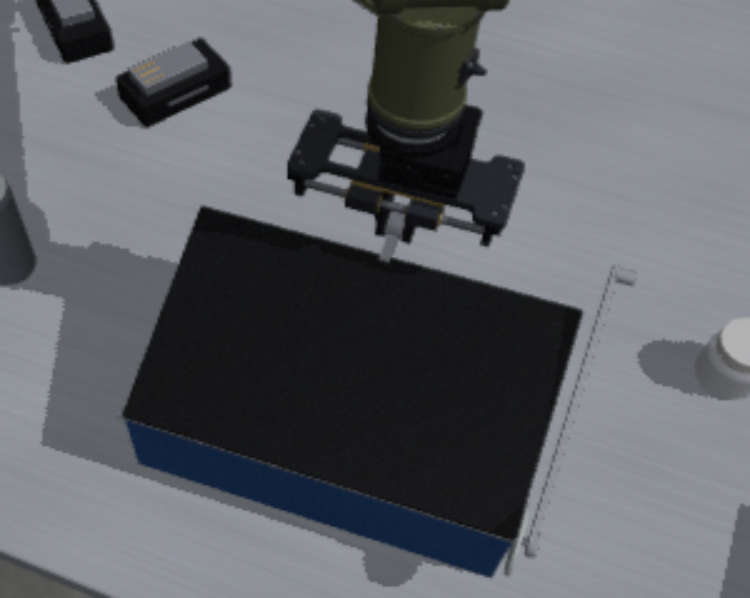

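View pics/t13.png

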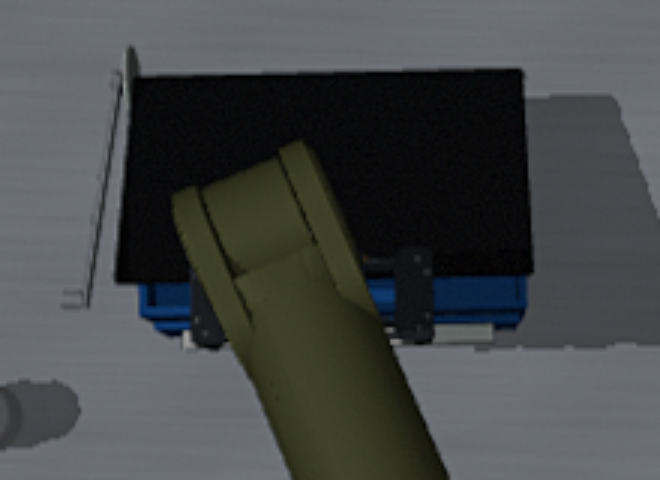

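The lid follows the paddle, now at about 0.405 rad. I'm fitting the strip and lid angles from the images.

```bash
python3 - <<'E'
from h import *
def pt(th,l,y,n): # l from hinge toward front, n normal up
    return chp((.108-l*np.cos(th)+n*np.sin(th)*1, y, .125+l*np.sin(th)+n*np.cos(th)))
def draw(name,x0,y0,x1,y1,f,ths,lid):
    I,K,V=cam(name);out=[]
    C=np.clip(cv2.resize(I[y0:y1,x0:x1,::-1],None,fx=f,fy=f,interpolation=cv2.INTER_CUBIC).astype(float)*1.6,0,255).astype(np.uint8);out.append(C)
    for th in ths:
        D=C.copy()
        def L(P,col):
            b=[proj(K,V,p) for p in P]; b=[(int((u[0]-x0+.5)*f),int((u[1]-y0+.5)*f)) for u in b]
            for i in range(len(b)-1):cv2.line(D,b[i],b[i+1],col,1)
        for y in (.191,.197):
            L([pt(th,0,y,.005),pt(th,.265,y,.005),pt(th,.265,y,-.005),pt(th,0,y,-.005)],(0,0,255) if y<.194 else (0,255,0))
        out.append(D)
    cv2.imwrite(f"pics/fx_{name}.png",np.hstack(out))
draw("top",180,105,210,200,6,(.46,.5,.54),0)
draw("scene",405,250,460,385,4,(.46,.5,.54),0)
E
```

```text
(no output)
```

View pics/fx_top.png

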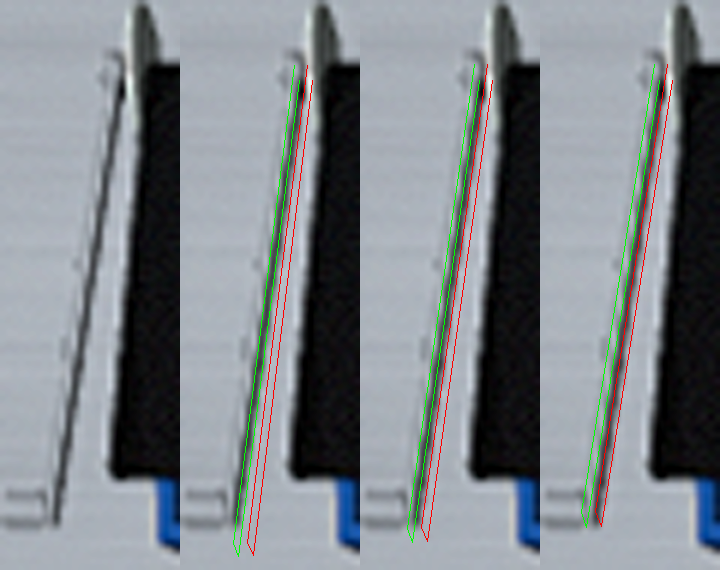

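View pics/fx_scene.png

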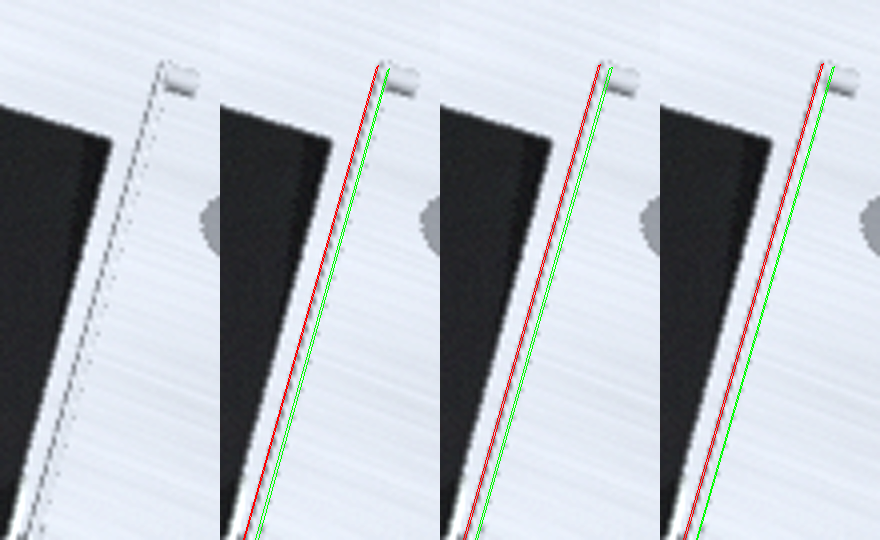

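```bash
python3 - <<'E'
from h import *
np.set_printoptions(precision=2,suppress=True)
I,K,V=cam("top")
def pt(th,l,y,n): return chp((.108-l*np.cos(th)+n*np.sin(th), y, .125+l*np.sin(th)+n*np.cos(th)))
def c(p): u=proj(K,V,p); return np.array([(u[0]-180+.5)*6,(u[1]-105+.5)*6])
for th in (.46,.5,.54,.58,.62):
    a=c(pt(th,.265,.191,.005));a2=c(pt(th,.265,.191,-.005));b=c(pt(th,0.01,.191,0)); m=(a+a2)/2;print(th,"tip",a,a2,"slope",(b-m)[0]/(m-b)[1],"len",(m-b)[1])
for th in (.36,.38,.40,.42,.44): print("lid",th,c(pt(th,.220,.181,.010)),c(pt(th,.220,.181,0)))
h=[c(pt(.4,-.002,.181,.010))];print(h)
# line detection of strip dark col and lid left edge per row
G=cv2.cvtColor(I,cv2.COLOR_RGB2GRAY).astype(float)
for r in range(118,195,4): print(r,np.round(G[r,186:206]).astype(int))
E
```

```text
0.46 tip [ 67.59 542.76] [ 73.13 555.86] slope 0.1253597675411911 len 460.4279731453538
0.5 tip [ 61.74 527.83] [ 67.26 541.94] slope 0.14194779621836945 len 446.6183830896274
0.54 tip [ 55.92 511.85] [ 61.41 526.96] slope 0.15992596557574787 len 431.7726712392216
0.58 tip [ 50.14 494.82] [ 55.59 510.91] slope 0.1795421445363701 len 415.89906454140896
0.62 tip [ 44.43 476.76] [ 49.82 493.83] slope 0.20110312358812737 len 399.0094506307315
lid 0.36 [111.03 476.6 ] [116.28 487.82]
lid 0.38 [108.74 471.12] [113.99 482.81]
lid 0.4 [106.45 465.42] [111.7 477.6]
lid 0.42 [104.17 459.52] [109.41 472.18]
lid 0.44 [101.89 453.4 ] [107.12 466.54]
[array([147.37,  54.66])]
118 [109 110 110 109 109 109 110 109 110 111  97  88  98  75  41 150  83  32
  12   3]
122 [109 109 109 109 109 110 109 109 110 111 111 107 111  41  85 127 102  41
   1   8]
126 [109 109 110 110 109 110 111 110 110 112 105 101  58  51 108 117 106  43
   1   8]
130 [108 109 106 106 107 108 108 107 109 106  99  99  47 103 113 115  99  41
   1  10]
134 [110 109 108 109 108 109 107 107 109 102 107  45  77 108 111 119  59   9
   2
[... 610 characters left out ...]
 14]
166 [112 112 112 113 110 103  49  51 109 114 112 114 123  58   2   2   1   7
  11  12]
170 [110 111 112 110 101  86  41 107 116 112 112 114 110  44   0   4   6   4
  11   9]
174 [109 110 109 102 109  45  80 110 111 109 112 117  74  20   0   5   6   9
   7   9]
178 [110 112 105 100  62  41 105 114 111 111 113 121  57   0   0   6   6   7
  10   9]
182 [109 106  99 103  39  91 110 110 109 110 113  92  33   0   4   6   3   6
   6   9]
186 [ 96  95 107  52  62 109 114 112 112 111 111 113 114 116 117 117 117 117
 120 109]
190 [110  93  89  44 105 114 111 110 111 110 110 110 111 111 111 111 112 112
 113 121]
194 [110 111 111 110 110 110 109 109 109 110 110 111 110 109 110 112 111 111
 112 119]
```

```bash
python3 -m creep '[[-10,0,-4.8,0,0,0,5],[-9.7,0,-5.2,0,0,0,5],[-9.4,0,-5.5,0,0,0,5],[0,0,0,0,0,0,5],[0,0,0,0,0,0,5]]'; python3 - <<'E'
from h import *
np.set_printoptions(precision=2,suppress=True)
goto(chp((-.147,0,.133)),-1.5198)
I,K,V=cam("wrist");cv2.imwrite("pics/w14.png",I[:,:,::-1])
I,K,V=cam("scene");cv2.imwrite("pics/s14.png",cv2.resize(I[240:400,370:480,::-1],None,fx=5,fy=3.7,interpolation=cv2.INTER_CUBIC))
def pt(th,l,y,n): return chp((.108-l*np.cos(th)+n*np.sin(th), y, .125+l*np.sin(th)+n*np.cos(th)))
for th in (.45,.5,.55,.6):
    print(th,"pin",proj(K,V,pt(th,.258,.197,0)),"lidcorner",proj(K,V,pt(th,.220,.181,.010)),"rear",proj(K,V,pt(th,0,.181,.010)),"hinge",proj(K,V,pt(th,0,.197,0)))
I,K,V=cam("top")
for th in (.45,.5,.55,.6):
    print(th,"pin",proj(K,V,pt(th,.258,.197,0)),"lidcorner",proj(K,V,pt(th,.220,.181,.010)))
cv2.imwrite("pics/t14.png",cv2.resize(I[100:200,170:240,::-1],None,fx=6,fy=6,interpolation=cv2.INTER_CUBIC))
E
```

```text
time: 17.05
position: [0.6084, 0.1531, 0.4268]
tool_rot: [2.196, 0.055, -2.196]
ft_force: [-4.9, 2.4, -3.9]
grip_width: 0.186
t 17.05 grasp now [0.61 0.15 0.26] w 16.2 F [-4.9  2.4 -3.9]
shift mm (axes now) [129.8  -0.3  36.9] turn [-0.  0.  0.] | shift if turned first [129.8  -0.3  37. ]
0.45 pin [445.61 270.11] lidcorner [434.15 284.26] rear [405.9  384.86] hinge [413.11 386.78]
0.5 pin [446.36 269.62] lidcorner [434.6  284.22] rear [405.83 385.09] hinge [413.11 386.78]
0.55 pin [447.04 269.4 ] lidcorner [434.99 284.42] rear [405.77 385.33] hinge [413.11 386.78]
0.6 pin [447.65 269.47] lidcorner [435.31 284.88] rear [405.7  385.56] hinge [413.11 386.78]
0.45 pin [189.38 194.34] lidcorner [196.29 179.55]
0.5 pin [188.18 191.43] lidcorner [195.35 176.81]
0.55 pin [186.98 188.25] lidcorner [194.42 173.85]
0.6 pin [185.79 184.81] lidcorner [193.51 170.7 ]
```

View pics/s14.png

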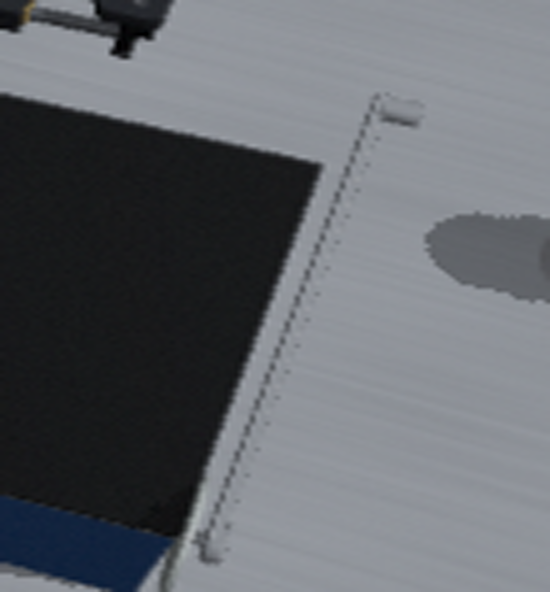

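View pics/t14.png

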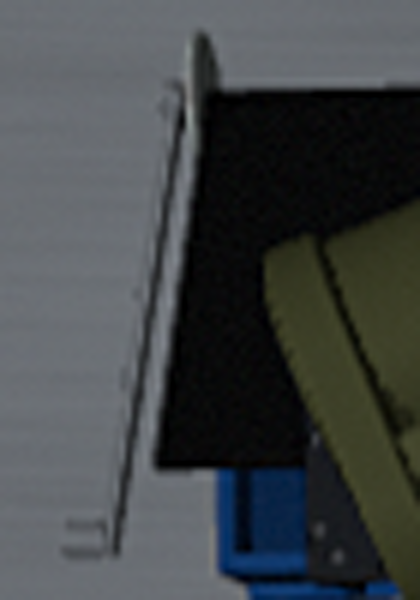

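View pics/w14.png

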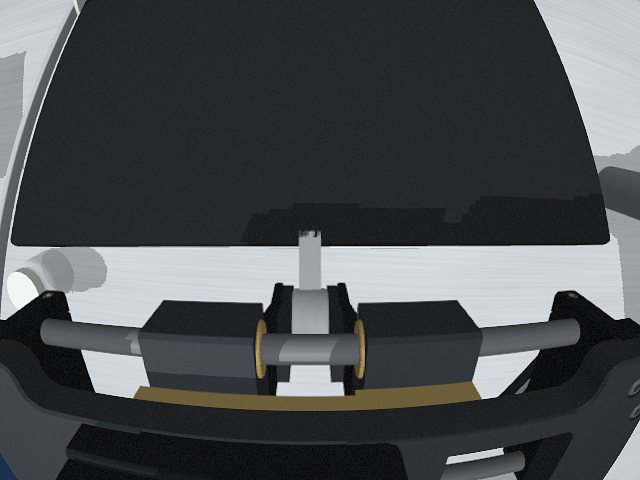

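```bash
python3 - <<'E'
from h import *
from scipy.optimize import brentq
np.set_printoptions(precision=3,suppress=True)
s=monitor.get_state();print(s["position"],s["ft_force"])
Gs=[];
for _ in range(4):
    I,K,V=cam("top");Gs.append(cv2.cvtColor(I,cv2.COLOR_RGB2GRAY).astype(float))
G=np.mean(Gs,0)
def pt(th,l,y,n): return chp((.108-l*np.cos(th)+n*np.sin(th), y, .125+l*np.sin(th)+n*np.cos(th)))
rows=np.arange(126,172);st=[];le=[]
for r in rows:
    a=G[r,184:215]
    # lid edge: last crossing below 60 before solid dark
    j=next(i for i in range(8,30) if (a[i:i+3]<62).all() and i>6 and a[i-1]>=62 and a[i+2]<30)
    le.append(184+j-1+(a[j-1]-62)/(a[j-1]-a[j]))
    k=np.arange(0,j-3); w=np.clip(95-a[k],0,None); st.append(184+(w*k).sum()/w.sum())
ps=np.polyfit(rows,st,1);pl=np.polyfit(rows,le,1)
print("slopes strip,lid",ps,pl,np.std(np.polyval(ps,rows)-st),np.std(np.polyval(pl,rows)-le))
def slope(th,y,n):
    P=np.array([proj(K,V,pt(th,l,y,n)) for l in (.03,.20)]);return (P[0,0]-P[1,0])/(P[0,1]-P[1,1])
print("strip th",brentq(lambda t:slope(t,.191,0)-ps[0],.1,1),"lid th",brentq(lambda t:slope(t,.181,.01)-pl[0],.1,1))
E
```

```text
[0.608 0.153 0.427] [-4.582  2.734 -3.597]
slopes strip,lid [ -0.149 217.235] [ -0.143 220.215] 0.09337653842476026 0.09570015795558394
strip th 0.516761888073641 lid th 0.5106063757961086
```

Strip 0.517 rad and lid 0.511 rad by the same method, so they are level. I'll hold and make the last checks.

```bash
python3 -m creep '[[0,0,0,0,0,0,5],[0,0,0,0,0,0,5],[0,0,0,0,0,0,5],[0,0,0,0,0,0,5],[0,0,0,0,0,0,5]]' 40; python3 -m creep '[[0,0,0,0,0,0,5],[0,0,0,0,0,0,5]]'; python3 - <<'E'
from h import *
I,K,V=cam("top");cv2.imwrite("pics/t15.png",I[:,:,::-1])
E
```

```text
time: 17.9
position: [0.6083, 0.1531, 0.4267]
tool_rot: [2.196, 0.055, -2.196]
ft_force: [-4.8, 2.9, -3.7]
grip_width: 0.179
time: 18.1
position: [0.6083, 0.1531, 0.4267]
tool_rot: [2.196, 0.055, -2.196]
ft_force: [-4.2, 3.1, -4.1]
grip_width: 0.184
```

View pics/t15.png

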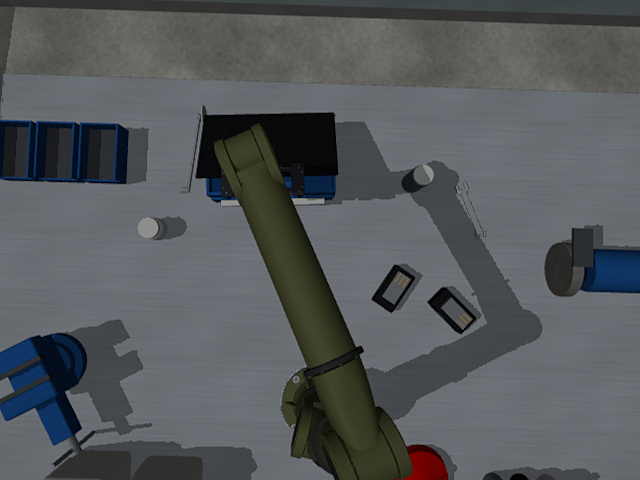

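The drawer is home, with the pull at row 203. The can (420,178), wrench (470,210), jar (150,228) and index pin (188,189) are where they started. The lid is held steady, so I'm handing in.

```bash
python3 -c "
from bench import ctrl,monitor
print(ctrl.close_job()); print(monitor.get_state()['time'])"
```

```text
the job is handed in; nothing more can be done
None
the job is handed in; nothing more can be done
```

The job is handed in at about 18 s of the allowed 72 s. I saw no step fail, but the close call gives no verdict.

- **Battery:** I chose the smallest of the three packs, whose rail measured 62 x 30 mm. I set it on the drawer floor, confirmed by contact force, and let go. Afterwards it was lying flat there.
- **Drawer:** I pushed it shut until it hit a hard stop at 24 N. The pull's front edge matched its closed position in the wrist and top views.
- **Lid:** The fingers hold it by the paddle, with the opening at 16 mm and the pose unchanged over the last second. From the edge slopes in the top view the lid is at 0.511 rad and the index arm at 0.517 rad.
- **Disagreement:** Reading the pin and lid corner gave about 0.54 rad for the arm and 0.53 for the lid. The two methods differ by about 0.02 rad in absolute angle, but both put lid and arm within about 0.01 rad of each other, against a limit of 0.06.
- **Other objects:** The index arm, spray can, wrench and jar looked unmoved in the last top picture.
- **Not checked:** I did not see the battery again once the drawer was shut.

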